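# Stow the aerial rods in their transit rack and latch the keeper

### The arm

A 7-joint arm with a two-finger parallel gripper is mounted at the origin on a cart in front of the work surface, level with it; the furniture and walls round the work are solid. World frame = base frame: x ahead of the robot, y to its left, z up, the work surface at z = 0. Lengths are in m, angles in rad, forces in N, time in s.
With the tool pointing down it reaches from about 0.4 to 0.875 m from the base axis. Payload 19.3 kg.
Tool frame: the origin (TCP) lies at the very end of the fingers, on their centre line; the grasp point (between the pads) lies 19 mm behind it; z points along the fingers, y is the line along which they close (so a half turn about z gives the same grasp; the last joint's range is limited). The gripper opens to 85 mm and grips with 20 to 120 N. Pads are 22 mm wide; open, the fingers measure 114 mm over their backs; the gripper's body (76 mm by 85 mm) begins 54 mm behind the grasp point. The pads swing forward as they close: fully open they stand 13 mm farther back than shut.
Start: joints at [-1.301, 0.521, -0.036, 1.599, 0.021, 1.021, -0.113], TCP at [0.208, 0.589, 0.231] pointing down, gripper open.
Joint ranges: [-2.91, 2.91], [-0.3, 2.13], [-1.5, 1.42], [0.17, 2.43], [-1.26, 4.41], [0.16, 1.93], [-2.52, 2.52]. Speed limits (rad/s): [1.89, 1.89, 2.39, 2.39, 3.01, 3.01, 3.01].

### API

Orientations are given as [roll, pitch, yaw] about the fixed x, y, z axes, in that order (R = Rz(yaw) Ry(pitch) Rx(roll)).
In Python, from workcell import bot gives the robot as it stands.
- The arm moves only by the shell command python3 -m crank 'ROWS' [FORCE]. ROWS is a JSON object of lists of equal length, an entry for each row: "travel": the shift along the world's x, y, z in cm, a list of three; "turn": the turn, a rotation vector about the world's x, y, z in degrees, a list of three; "gripper": the closure, from 0 (fully open) to 1 (shut). A call has exactly 5 rows; each row is the pose to reach, as a shift and turn from the pose commanded when the call began; what a row does not reach only later rows make up. A row lasts 1/10 s, in which the tool goes at most 50 mm and 8.59 degrees, less where a joint would pass 70% of its speed; a pose out of reach is approached as far as the arm can. A call with a gripper value outside its range is refused whole. The fingers move at their own pace and stop on an object; FORCE is the grip in N (left out, the last holds). Time passes only in rows, so rows that repeat a pose let the fingers close, or fill a call up. It gives the time, the measured TCP pose, the force, the opening and the grip force at its end, in the units of the state.
- bot.observe(): the state, without advancing time (a new reading comes with each control period).
- bot.grab_frame(name): name is "side" or "top"; returns a dict with "pixels" (480x640x3 uint8, red, green, blue), "fx", "fy", "cx", "cy" (pixels), "extrinsics" (4x4, takes a point from world to camera coordinates). Camera axes: x right, y down, z forward; pixel columns grow to the right and rows downward; lengths in m; the calibration is good to about 2 mm. A picture is of the moment at which its call begins. There is no depth.
- bot.job_done(): hands the job in; it is judged then, once.
The state is a dict: "clock": time; "qpos": joint angles; "qd": joint speeds; "joint_efforts": joint torques, N m; "position": TCP position; "tool_rot": TCP orientation; "force": force on the tool from outside, world axes, zero at the start; "moment": the same for the moment, N m; "grip_width": finger opening in m; "finger_force": force on a finger pad.
Only numpy, scipy, OpenCV 4.12 (cv2) and the standard library are available. Lean on these libraries where they do the work, as an engineer would, in place of code of your own. Each camera call takes 0.05 s, during which the arm holds its last target. There are 200 camera calls.

### The job

Pack the aerial rods that lie about the table into the transit rack: press each one down, level, into a clip of its own size (stout rods in the wide clips, slender ones in the narrow clips) until it is fully home and the sprung jaw has snapped over it. When every rod is home, swing the keeper bail over them and press it down until the catch has hooked over its bar. Leave the tin, the compass, the carton and the morse key where they are.

Things in the scene. Friction and masses are not known exactly. Their poses are not given: they have to be found in the camera images.
- stout_1: loose stout aerial rod, or None if absent: aluminium tube 22 mm thick, 90 g, with a six-sided brass nut at each end, 28 mm across flats (it does not roll), 14 mm long, 136 mm of bare tube between them; a 14 mm spigot beyond the nut at +x; 178 mm in all. Origin on the axis, midway between the nuts, x along the tube; axis 14 mm up when lying on the table
- stout_2: loose stout aerial rod, or None if absent: aluminium tube 22 mm thick, 90 g, with a six-sided brass nut at each end, 28 mm across flats (it does not roll), 14 mm long, 136 mm of bare tube between them; a 14 mm spigot beyond the nut at +x; 178 mm in all. Origin on the axis, midway between the nuts, x along the tube; axis 14 mm up when lying on the table
- slender_1: loose slender aerial rod, or None if absent: aluminium tube 14 mm thick, 50 g, with a six-sided brass nut at each end, 20 mm across flats (it does not roll), 14 mm long, 136 mm of bare tube between them; a 14 mm spigot beyond the nut at +x; 178 mm in all. Origin on the axis, midway between the nuts, x along the tube; axis 10 mm up when lying on the table
- slender_2: loose slender aerial rod, or None if absent: aluminium tube 14 mm thick, 50 g, with a six-sided brass nut at each end, 20 mm across flats (it does not roll), 14 mm long, 136 mm of bare tube between them; a 14 mm spigot beyond the nut at +x; 178 mm in all. Origin on the axis, midway between the nuts, x along the tube; axis 10 mm up when lying on the table
- wide_1_seat (a point): wide clip, for one stout rod (22 mm); its place in the row varies. Point: middle of the seated rod's axis, 32 mm above the table; x along the rod, y across, z up. Forks 41 mm either side of the middle: seat, rigid prong on +y (0.75 mm off the rod, flared tip 17 mm above the axis), low wall on -y. Jaw fingers 53 mm either side, on -y; their round lips reach 14 mm above the axis
- wide_1_jaw (a joint): sprung jaw of wide_1: 0 at rest, its lips over a seated rod; a rod of the right size pressed down over the point pushes it out 0.1 to 0.15, then it snaps back over it. Takes 6 to 12 N over 20 mm. Either way round; rod middle within 11 mm of the point along x (nuts clear of forks and jaw). Between the forks, 70 mm free for fingers down to 18 mm above the table
- wide_2_seat (a point): wide clip, for one stout rod (22 mm); its place in the row varies. Point: middle of the seated rod's axis, 32 mm above the table; x along the rod, y across, z up. Forks 41 mm either side of the middle: seat, rigid prong on +y (0.75 mm off the rod, flared tip 17 mm above the axis), low wall on -y. Jaw fingers 53 mm either side, on -y; their round lips reach 14 mm above the axis
- wide_2_jaw (a joint): sprung jaw of wide_2: 0 at rest, its lips over a seated rod; a rod of the right size pressed down over the point pushes it out 0.1 to 0.15, then it snaps back over it. Takes 6 to 12 N over 20 mm. Either way round; rod middle within 11 mm of the point along x (nuts clear of forks and jaw). Between the forks, 70 mm free for fingers down to 18 mm above the table
- slim_1_seat (a point): narrow clip, for one slender rod (14 mm); its place in the row varies. Point: middle of the seated rod's axis, 36 mm above the table; x along the rod, y across, z up. Forks 41 mm either side of the middle: seat, rigid prong on +y (0.75 mm off the rod, flared tip 17 mm above the axis), low wall on -y. Jaw fingers 53 mm either side, on -y; their round lips reach 11 mm above the axis
- slim_1_jaw (a joint): sprung jaw of slim_1: 0 at rest, its lips over a seated rod; a rod of the right size pressed down over the point pushes it out 0.1 to 0.15, then it snaps back over it. Takes 6 to 12 N over 20 mm. Either way round; rod middle within 11 mm of the point along x (nuts clear of forks and jaw). Between the forks, 70 mm free for fingers down to 18 mm above the table
- slim_2_seat (a point): narrow clip, for one slender rod (14 mm); its place in the row varies. Point: middle of the seated rod's axis, 36 mm above the table; x along the rod, y across, z up. Forks 41 mm either side of the middle: seat, rigid prong on +y (0.75 mm off the rod, flared tip 17 mm above the axis), low wall on -y. Jaw fingers 53 mm either side, on -y; their round lips reach 11 mm above the axis
- slim_2_jaw (a joint): sprung jaw of slim_2: 0 at rest, its lips over a seated rod; a rod of the right size pressed down over the point pushes it out 0.1 to 0.15, then it snaps back over it. Takes 6 to 12 N over 20 mm. Either way round; rod middle within 11 mm of the point along x (nuts clear of forks and jaw). Between the forks, 70 mm free for fingers down to 18 mm above the table
- rack: fixed olive board 242 x 303 x 8 mm flat on the table with four clips in a row across it (60 mm apart, at y = 90, 30, -30, -90 mm); rods lie along its x. Origin on the table under the middle of the row; x to the far side, y along the row, z up. Seated rods of both sizes have their tops 43 mm above the table
- bail (a joint): keeper bail: U of 8 mm steel rod, two 120 mm arms (y = +-125 mm) and a cross bar; hinged about the rack's y at its x = +120 mm, 48.5 mm above the table. 0 closed, bar level over the middle of the rods 1.5 mm above their tops; grows as the bar swings up and over to the far side (1.57 upright, stop 2.0). Stiff hinge (1.2 N at the bar): stays where left. A rod not home holds it up
- bail_bar (a point): middle of the bail's cross bar, on its axis, in a knurled sleeve 34 mm long, 12 mm thick, on the rack's centre line between the two middle clips. The bar runs from y = -125 to +162 mm of the rack
- catch (a joint): sprung hook at the left (+y) end of the bar, in front of it, hinged low on the rack: 0 at rest, also when hooked over the closed bar; the bar pushes it to about 0.06 in passing and it springs back by itself. Passing takes about 7 to 12 N straight down on the bar's sleeve, over the last 10 mm
- catch_seat (a point): axis of the closed bar under the catch hook: 48.5 mm above the table, at x = 0, y = +150 mm of the rack
- tin: olive hinged spares tin, 76 x 93 mm, 36 mm high, shut; bystander, origin under its middle
- compass: round pocket compass, shut, 64 x 55 mm, 20 mm high; bystander, origin under its middle
- valve_box: small upright carton, 35 x 34 mm, 75 mm high; bystander, origin under its middle
- key: morse key on a black base, 134 x 75 mm, 48 mm high; bystander, origin under its middle

How it is judged:
On the way, in this order (a step that is already met when the one before it is completed fails the run):
1. every rod present is home in a clip of its own size, with the bail still open (((horizontal distance between stout_1 and wide_1_seat below 0.012 m and z of stout_1 in the frame of wide_1_seat between -0.0025 and 0.0025 m and angle between the x axis of stout_1 and the x axis of wide_1_seat, either way round below 0.05 rad and value of joint wide_1_jaw below 0.06 rad) or (horizontal distance between stout_1 and wide_2_seat below 0.012 m and z of stout_1 in the frame of wide_2_seat between -0.0025 and 0.0025 m and angle between the x axis of stout_1 and the x axis of wide_2_seat, either way round below 0.05 rad and value of joint wide_2_jaw below 0.06 rad)) and ((horizontal distance between stout_2 and wide_1_seat below 0.012 m and z of stout_2 in the frame of wide_1_seat between -0.0025 and 0.0025 m and angle between the x axis of stout_2 and the x axis of wide_1_seat, either way round below 0.05 rad and value of joint wide_1_jaw below 0.06 rad) or (horizontal distance between stout_2 and wide_2_seat below 0.012 m and z of stout_2 in the frame of wide_2_seat between -0.0025 and 0.0025 m and angle between the x axis of stout_2 and the x axis of wide_2_seat, either way round below 0.05 rad and value of joint wide_2_jaw below 0.06 rad)) and ((horizontal distance between slender_1 and slim_1_seat below 0.012 m and z of slender_1 in the frame of slim_1_seat between -0.0025 and 0.0025 m and angle between the x axis of slender_1 and the x axis of slim_1_seat, either way round below 0.05 rad and value of joint slim_1_jaw below 0.06 rad) or (horizontal distance between slender_1 and slim_2_seat below 0.012 m and z of slender_1 in the frame of slim_2_seat between -0.0025 and 0.0025 m and angle between the x axis of slender_1 and the x axis of slim_2_seat, either way round below 0.05 rad and value of joint slim_2_jaw below 0.06 rad)) and ((horizontal distance between slender_2 and slim_1_seat below 0.012 m and z of slender_2 in the frame of slim_1_seat between -0.0025 and 0.0025 m and angle between the x axis of slender_2 and the x axis of slim_1_seat, either way round below 0.05 rad and value of joint slim_1_jaw below 0.06 rad) or (horizontal distance between slender_2 and slim_2_seat below 0.012 m and z of slender_2 in the frame of slim_2_seat between -0.0025 and 0.0025 m and angle between the x axis of slender_2 and the x axis of slim_2_seat, either way round below 0.05 rad and value of joint slim_2_jaw below 0.06 rad)) and value of joint bail above 0.5 rad), for 0.2 s.
2. the bail is down on the rods and the catch is over its bar (value of joint bail below 0.035 rad and value of joint catch below 0.03 rad), for 0.2 s.
At the end, for the whole second after the job is handed in: Every rod present lies in a clip of its own size: middle within 12 mm of the clip's point seen from above and within 2.5 mm of it in height, parallel to it within 0.05 rad, the jaw back within 0.06 rad of shut; bail within 0.035 rad of closed and catch within 0.03 rad of rest; rods at rest (all of step 2 and ((horizontal distance between stout_1 and wide_1_seat below 0.012 m and z of stout_1 in the frame of wide_1_seat between -0.0025 and 0.0025 m and angle between the x axis of stout_1 and the x axis of wide_1_seat, either way round below 0.05 rad and value of joint wide_1_jaw below 0.06 rad) or (horizontal distance between stout_1 and wide_2_seat below 0.012 m and z of stout_1 in the frame of wide_2_seat between -0.0025 and 0.0025 m and angle between the x axis of stout_1 and the x axis of wide_2_seat, either way round below 0.05 rad and value of joint wide_2_jaw below 0.06 rad)) and ((horizontal distance between stout_2 and wide_1_seat below 0.012 m and z of stout_2 in the frame of wide_1_seat between -0.0025 and 0.0025 m and angle between the x axis of stout_2 and the x axis of wide_1_seat, either way round below 0.05 rad and value of joint wide_1_jaw below 0.06 rad) or (horizontal distance between stout_2 and wide_2_seat below 0.012 m and z of stout_2 in the frame of wide_2_seat between -0.0025 and 0.0025 m and angle between the x axis of stout_2 and the x axis of wide_2_seat, either way round below 0.05 rad and value of joint wide_2_jaw below 0.06 rad)) and ((horizontal distance between slender_1 and slim_1_seat below 0.012 m and z of slender_1 in the frame of slim_1_seat between -0.0025 and 0.0025 m and angle between the x axis of slender_1 and the x axis of slim_1_seat, either way round below 0.05 rad and value of joint slim_1_jaw below 0.06 rad) or (horizontal distance between slender_1 and slim_2_seat below 0.012 m and z of slender_1 in the frame of slim_2_seat between -0.0025 and 0.0025 m and angle between the x axis of slender_1 and the x axis of slim_2_seat, either way round below 0.05 rad and value of joint slim_2_jaw below 0.06 rad)) and ((horizontal distance between slender_2 and slim_1_seat below 0.012 m and z of slender_2 in the frame of slim_1_seat between -0.0025 and 0.0025 m and angle between the x axis of slender_2 and the x axis of slim_1_seat, either way round below 0.05 rad and value of joint slim_1_jaw below 0.06 rad) or (horizontal distance between slender_2 and slim_2_seat below 0.012 m and z of slender_2 in the frame of slim_2_seat between -0.0025 and 0.0025 m and angle between the x axis of slender_2 and the x axis of slim_2_seat, either way round below 0.05 rad and value of joint slim_2_jaw below 0.06 rad)) and linear speed of each of stout_1, stout_2, slender_1, slender_2 below 0.02 m/s); the robot touches nothing.
It fails at once if the olive tin was shoved more than 4 cm from its place (distance of tin from where it was at the start of the episode above 0.04 m).
It fails at once if the compass was shoved more than 4 cm from its place (distance of compass from where it was at the start of the episode above 0.04 m).
It fails at once if the parts carton was shoved more than 4 cm from its place (distance of valve_box from where it was at the start of the episode above 0.04 m).
It fails at once if the morse key was shoved more than 4 cm from its place (distance of key from where it was at the start of the episode above 0.04 m).
Of stout_1, stout_2, slender_1, slender_2 only 3 to 4 are there at a start; the rules pass over those that are not, and their reading is None.
At some moment in a run one of stout_1, stout_2, slender_1, slender_2 may be knocked a few centimetres aside while the robot is not near it.
Once in a run the grip may slacken for a moment while it holds something.
It also fails if it takes over 210 s, if anything falls off the work surface, if the arm or the gripper's body presses on something with over 40 N, if the wrist force passes 120 N, or if a joint passes its speed limit or range.

## Working session

There is one attempt and no reset: what is moved stays moved. The work goes in short steps, Python scripts to look and compute and a shell command to move; the robot and the scene stay as the last step left them, time stands still between calls to the robot, and variables do not carry over. Pictures are saved under pics/ and viewed, at most 14 in all, crops included, and the job is handed in when it is done.

```bash
mkdir -p pics; cat > h.py <<'E'
import numpy as np, cv2
from workcell import bot
def snap(name,fn):
    f=bot.grab_frame(name); cv2.imwrite(fn,f['pixels'][:,:,::-1].copy())
    np.savez(fn+'.npz',**{k:f[k] for k in f}); return f
def ray(f,u,v):
    E=np.array(f['extrinsics']);R=E[:3,:3];t=E[:3,3]
    d=R.T@np.array([(u-f['cx'])/f['fx'],(v-f['cy'])/f['fy'],1]);return -R.T@t,d
def at(f,u,v,z):
    o,d=ray(f,u,v);return o+d*(z-o[2])/d[2]
def tri(f,p,g,q):
    o,d=ray(f,*p);a,b=ray(g,*q);d/=np.linalg.norm(d);b/=np.linalg.norm(b)
    s=np.linalg.lstsq(np.c_[d,-b],a-o,rcond=None)[0];P=o+d*s[0];Q=a+b*s[1]
    return (P+Q)/2,np.linalg.norm(P-Q)
def proj(f,P):
    c=np.array(f['extrinsics'])@np.r_[P,1];return np.round([f['fx']*c[0]/c[2]+f['cx'],f['fy']*c[1]/c[2]+f['cy']],1)
def load(fn):
    d=np.load(fn+'.npz');return {k:d[k] for k in d.files}
E
python3 - <<'E'
from h import *
for n in('side','top'):
    f=snap(n,f'pics/{n}0.png');print(n,f['fx'],f['cx'],ray(f,320,240))
print(bot.observe())
E
ls
```

```text
side 520.9974789877062 314.4970048037547 (array([ 0.4731546 , -0.80965228,  0.77318671]), array([ 0.04729613,  0.76646816, -0.64062573]))
top 447.8304268301392 320.2543243730301 (array([0.37105111, 0.07748622, 1.10554809]), array([ 0.102056  , -0.0251211 , -0.99455126]))
{'clock': 0.1, 'qpos': array([-1.30118722,  0.52196917, -0.0363262 ,  1.59992506,  0.02121317,
        1.02105928, -0.11284387]), 'qd': array([ 0.00123023, -0.00264196, -0.00161843, -0.00087874,  0.00236514,
        0.00236312,  0.00039667]), 'joint_efforts': array([ 3.56866054e-03, -9.28482485e+01,  1.98426358e+00, -3.70530868e+01,
        1.82267575e-02,  5.26733769e-03, -2.79345016e-05]), 'position': array([0.20825818, 0.58898758, 0.23078338]), 'tool_rot': array([-3.14062024e+00,  7.76533273e-05,  2.80173409e+00]), 'force': array([-0.00895547,  0.56090153,  0.11353915]), 'moment': array([ 0.02751278, -0.0734635 ,  0.01433254]), 'finger_force': 0.0, 'grip_width': 0.08525497077918424}
h.py
pics
```

View pics/top0.png

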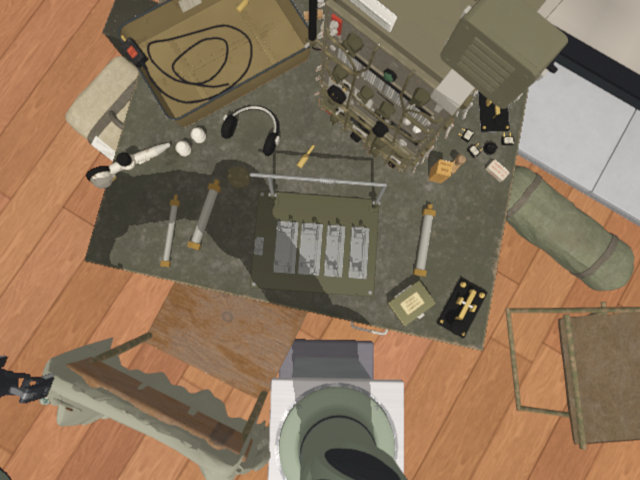

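View pics/side0.png

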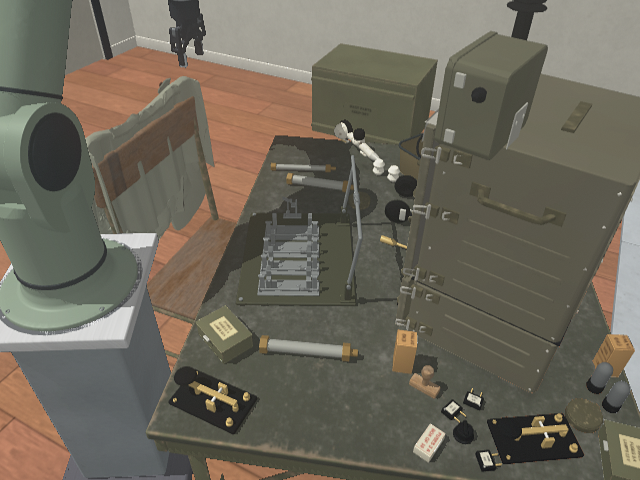

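Top view: rack at about (317,245), with the bail up at row 180. There is a slender-looking rod at (170,230), a stout one at (205,213) and another at (425,240). Next I'll enlarge these areas to take pixel measurements.

```bash
python3 - <<'E'
import cv2
a=cv2.imread('pics/top0.png');b=cv2.imread('pics/side0.png')
cv2.imwrite('pics/c1.png',cv2.resize(a[150:310,150:390],(800,533),interpolation=cv2.INTER_CUBIC))
cv2.imwrite('pics/c2.png',cv2.resize(b[140:310,220:440],(776,600),interpolation=cv2.INTER_CUBIC))
E
```

```text
(no output)
```

View pics/c1.png

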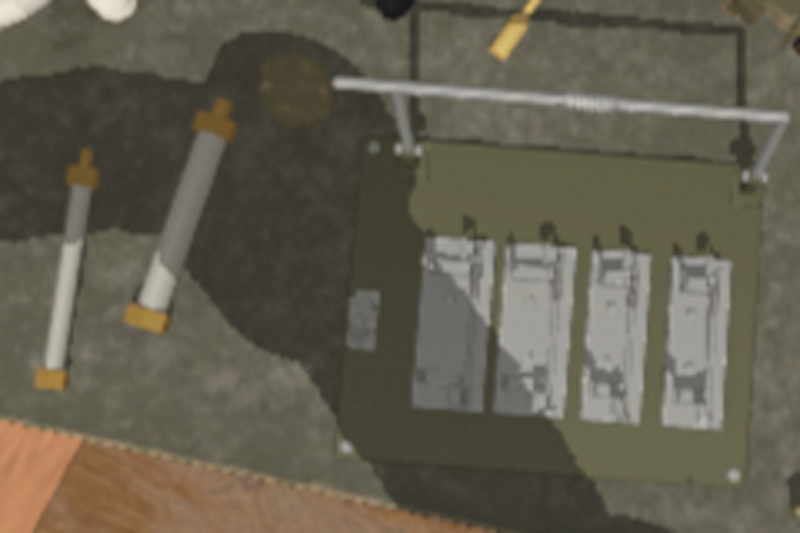

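View pics/c2.png

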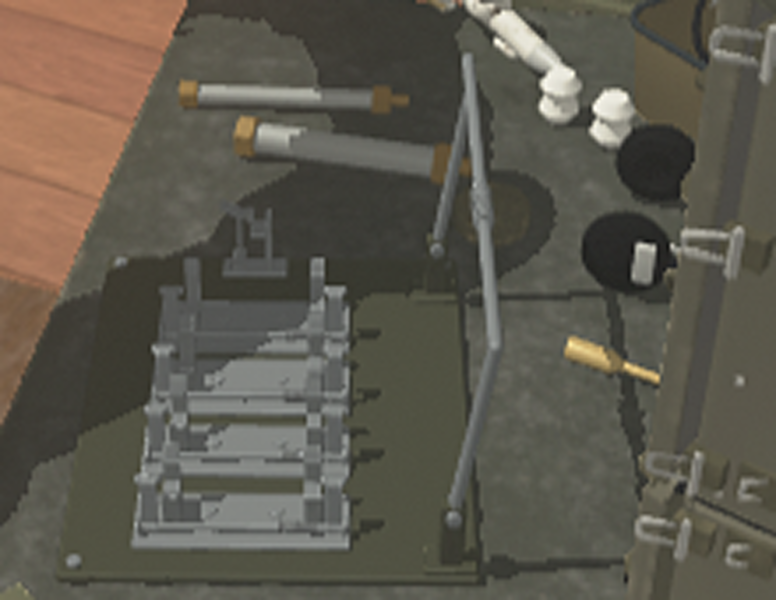

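c1/c2: three rods are present, one slender (c1 about (68,265)) and two stout (the second is at c1 (180,215)). Going by plate width, the left two clips (+y) are wide and the right two narrow. The hinge knobs are at c1 (407,150) and (755,177). The bail is upright and the compass is at c1 (295,88).

```bash
python3 - <<'E'
from h import *
T=load('pics/top0.png');S=load('pics/side0.png')
t=lambda u,v:(150+u/3.3333-.35,150+v/3.3333-.35)
s=lambda u,v:(220+u/3.527-.35,140+v/3.529-.35)
P={}
for n,a,b in [('hingeL',(407,150),(437,249)),('hingeR',(755,177),(453,518)),('screwL',(347,447),(120,262)),('screwR',(734,474),(73,562)),
 ('barL',(336,83),(467,58)),('barR',(786,118),(494,345)),('sleeve',(590,102),(481,205)),
 ('slnutA',(82,172),(381,99)),('slnutB',(51,379),(188,95)),('st1A',(214,122),(448,162)),('st1B',(147,317),(245,137)),('catchtop',(363,310),(255,225))]:
    p,e=tri(T,t(*a),S,s(*b));P[n]=p;print(n,p.round(4),'gap',round(e,4))
p,e=tri(T,(427.5,210.5),S,(350,352));print('st2A',p.round(4),e)
p,e=tri(T,(420,271.5),S,(264.5,345.5));print('st2B',p.round(4),e)
d=P['hingeL']-P['hingeR'];print(np.linalg.norm(d),np.degrees(np.arctan2(-d[0],d[1])))
E
```

```text
hingeL [0.5872 0.1693 0.0441] gap 0.0014
hingeR [ 0.5744 -0.0827  0.0444] gap 0.001
screwL [0.3732 0.2078 0.0105] gap 0.0009
screwR [ 0.3598 -0.0747  0.0095] gap 0.0001
barL [0.6043 0.2054 0.168 ] gap 0.0016
barR [ 0.5896 -0.0834  0.1699] gap 0.0013
sleeve [0.5964 0.0427 0.1688] gap 0.001
slnutA [0.568  0.4103 0.0113] gap 0.0031
slnutB [0.4166 0.4241 0.0094] gap 0.0001
st1A [0.6095 0.3149 0.0152] gap 0.0007
st1B [0.462  0.3561 0.014 ] gap 0.0027
catchtop [0.4683 0.1958 0.0482] gap 0.0022
st2A [ 0.566  -0.2166  0.0103] 0.002912880095377699
st2B [ 0.4121 -0.197   0.0124] 0.0002178327125481065
0.2523656983227952 -2.8912982997668997
```

```bash
cat >> h.py <<'E'
YAW=np.radians(-2.85);O=np.array([.4609,.0493,0])
def rk(x,y,z): c,s=np.cos(YAW),np.sin(YAW); return O+np.array([c*x-s*y,s*x+c*y,z])
def line(im,f,A,B,k,u0,v0,col):
    p,q=[tuple(np.int32(np.round(((proj(f,X)-[u0,v0]+.5)*k-.5)*8))) for X in (A,B)]
    cv2.line(im,tuple(map(int,p)),tuple(map(int,q)),col,1,cv2.LINE_AA,3)
E
python3 - <<'E'
from h import *
T=load('pics/top0.png');S=load('pics/side0.png');k=5
out=[]
for f,n,(u0,v0,w,h) in((T,'top0',(250,195,130,62)),(S,'side0',(250,208,130,62))):
    im=cv2.resize(cv2.imread(f'pics/{n}.png')[v0:v0+h,u0:u0+w],None,fx=k,fy=k,interpolation=cv2.INTER_CUBIC)
    for y,r,z in((.09,.011,.032),(.03,.011,.032),(-.03,.007,.036),(-.09,.007,.036)):
        for s in(-1,1):
            x=.041*s
            line(im,f,rk(x,y+r+.00075,z),rk(x,y+r+.00075,z+.017),k,u0,v0,(0,0,255))
            line(im,f,rk(.053*s,y-r,z-.01),rk(.053*s,y-r,z+r+.003),k,u0,v0,(0,255,0))
        line(im,f,rk(-.041,y,z),rk(.041,y,z),k,u0,v0,(255,0,255))
    out.append(im)
cv2.imwrite('pics/o1.png',cv2.resize(np.vstack(out),None,fx=.93,fy=.93))
E
```

```text
(no output)
```

View pics/o1.png

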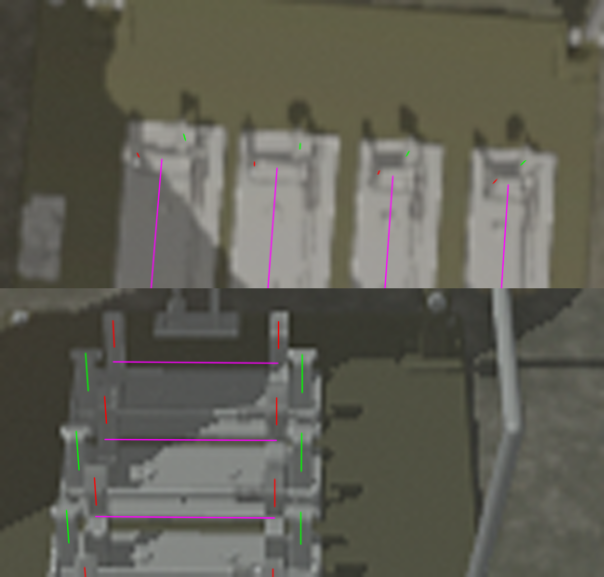

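The overlay agrees with the prongs and jaws in both views, and the wide clips are the left pair. I'll start with the slender rod.

```bash
python3 -m crank '{"travel":[[3.5,-2,-1],[7.5,-4.5,-3],[11.5,-7,-5],[15.5,-9.5,-7],[19,-11.5,-9]],"turn":[[0,0,2],[0,0,5],[0,0,8],[0,0,11],[0,0,14.3]],"gripper":[0.4,0.4,0.4,0.4,0.4]}' 60
python3 -m crank '{"travel":[[3,-2,-2],[6,-4,-4],[9.4,-5.7,-6],[9.4,-5.7,-6],[9.4,-5.7,-6]],"turn":[[0,0,0],[0,0,0],[0,0,0],[0,0,0],[0,0,0]],"gripper":[0.4,0.4,0.4,0.4,0.4]}'
python3 - <<'E'
from h import *
snap('top','pics/t1.png');snap('side','pics/s1.png')
o=bot.observe();print(o['clock'],o['position'],np.degrees(o['tool_rot']),o['grip_width'],o['qpos'])
a=cv2.imread('pics/t1.png');b=cv2.imread('pics/s1.png')
cv2.imwrite('pics/m1.png',np.hstack([cv2.resize(a[150:310,130:290],(400,400)),cv2.resize(b[120:280,200:360],(400,400))]))
E
```

```text
clock: 0.6
position: [0.3998, 0.4729, 0.1406]
tool_rot: [-3.142, 0.0, 3.053]
force: [0.7, 1.0, 0.4]
grip_width: 0.0512
finger_force: 0.0
clock: 1.1
position: [0.4926, 0.4163, 0.0803]
tool_rot: [-3.14, -0.001, 3.05]
force: [0.1, 0.1, 0.2]
grip_width: 0.051
finger_force: 0.0
1.2 [0.49154931 0.41807556 0.08148125] [ 1.79970785e+02 -2.31240023e-02  1.74888719e+02] 0.051116999842020096 [-0.74796092  0.72992925 -0.07396926  1.65056431  0.07040663  0.76355478
  0.62756473]
```

View pics/m1.png

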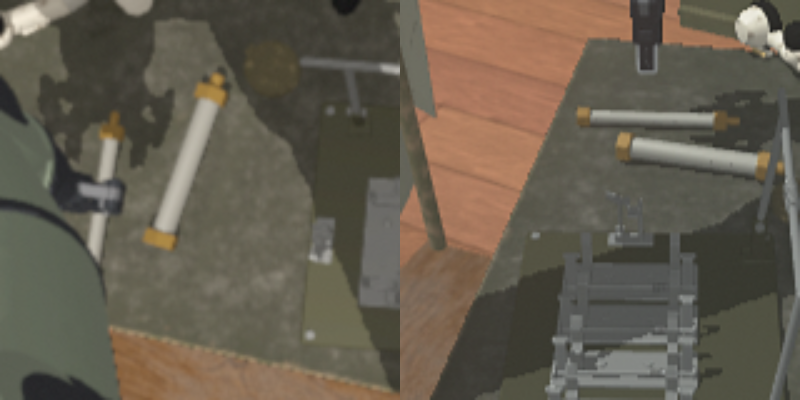

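The gripper straddles the slender rod; descending and gripping.

```bash
python3 -m crank '{"travel":[[0,0,-2.5],[0,0,-5],[0,0,-7],[0,0,-7.8],[0,0,-7.8]],"turn":[[0,0,0],[0,0,0],[0,0,0],[0,0,0],[0,0,0]],"gripper":[0.4,0.4,0.4,0.4,0.6]}' 70
python3 -m crank '{"travel":[[0,0,0],[0,0,0],[0,0,0],[0,0,0],[0,0,0]],"turn":[[0,0,0],[0,0,0],[0,0,0],[0,0,0],[0,0,0]],"gripper":[0.95,0.95,0.95,0.95,0.95]}'
```

```text
clock: 1.7
position: [0.4914, 0.4177, 0.0029]
tool_rot: [-3.141, -0.001, 3.053]
force: [0.7, 0.8, -0.1]
grip_width: 0.0378
finger_force: 0.0
clock: 2.2
position: [0.4927, 0.418, 0.0048]
tool_rot: [3.14, 0.001, 3.051]
force: [-1.5, 0.5, 6.0]
grip_width: 0.0112
finger_force: 68.4
```

```bash
python3 -m crank '{"travel":[[0,0,1],[0,0,3],[0,0,5],[0,0,7],[0,0,9]],"turn":[[0,0,0],[0,0,0],[0,0,0],[0,0,0],[0,0,0]],"gripper":[0.95,0.95,0.95,0.95,0.95]}'
python3 - <<'E'
from h import *
snap('side','pics/s2.png');snap('top','pics/t2.png')
b=cv2.imread('pics/s2.png');cv2.imwrite('pics/m2.png',cv2.resize(b[90:200,230:370],(764,600),interpolation=cv2.INTER_CUBIC))
o=bot.observe();print(o['position'],o['grip_width'],o['force'])
E
```

```text
clock: 2.7
position: [0.4926, 0.4174, 0.0955]
tool_rot: [3.141, 0.001, 3.051]
force: [-0.9, 0.1, -0.4]
grip_width: 0.0112
finger_force: 68.5
[0.49367067 0.41828332 0.0972544 ] 0.010893125296421417 [ 0.76270272  0.13560749 -0.29905755]
```

View pics/m2.png

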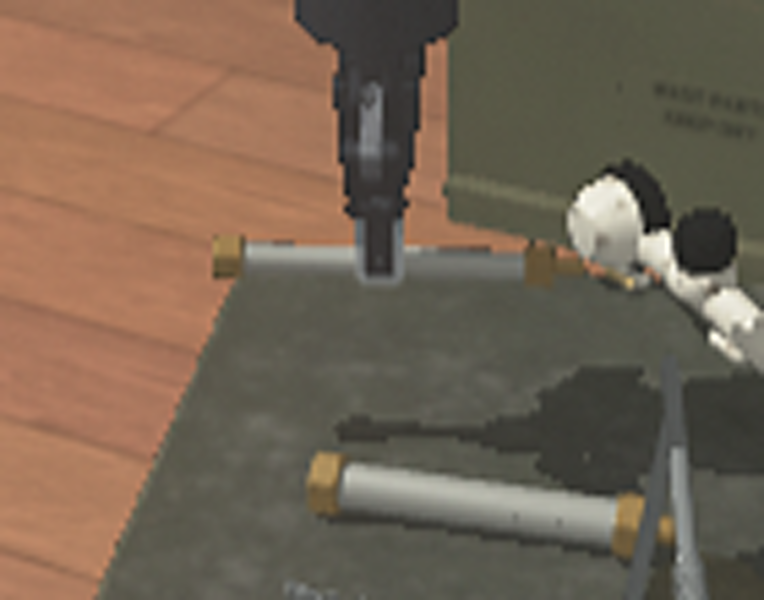

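Rod is held: nut centres at crop (228,250) and (540,262), fingers at (380,260). I'll check its tilt, height and along-axis offset on the vertical plane through the tool.

```bash
cat >> h.py <<'E'
def plane(f,u,v,P,yaw):
    """ray hit on vertical plane through P along yaw: returns (along, z)"""
    n=np.array([-np.sin(yaw),np.cos(yaw),0]);o,d=ray(f,u,v);X=o+d*((P-o)@n)/(d@n)
    return (X-P)@np.array([np.cos(yaw),np.sin(yaw),0]),X[2]
E
python3 - <<'E'
from h import *
S=load('pics/s2.png');P=np.array([.4923,.417,.0928])
for a in((228,250),(540,262),(380,280)):print(plane(S,230+a[0]/5.457-.4,90+a[1]/5.4545-.4,P,np.radians(174.8)-np.pi))
E
```

```text
(np.float64(-0.07576251944237489), np.float64(0.10507249742287783))
(np.float64(0.07488676437421189), np.float64(0.10318272236395842))
(np.float64(-0.002449393984363976), np.float64(0.09105239074517091))
```

```bash
python3 -m crank '{"travel":[[-1,-3,2],[-2,-7,4],[-3.6,-11,4],[-3.6,-15.5,4],[-3.6,-20,4]],"turn":[[0,0,0],[0,0,1],[0,0,1.5],[0,0,2],[0,0,2.3]],"gripper":[0.95,0.95,0.95,0.95,0.95]}'
python3 -m crank '{"travel":[[0,-4.5,0],[0,-9,0],[0,-13.5,0],[0,-18,0],[0,-21.5,0]],"turn":[[0,0,0],[0,0,0],[0,0,0],[0,0,0],[0,0,0]],"gripper":[0.95,0.95,0.95,0.95,0.95]}'
python3 -m crank '{"travel":[[0,-2.5,0],[0,-4.3,-1],[0,-4.3,-3],[0,-4.3,-4],[0,-4.3,-4]],"turn":[[0,0,0],[0,0,0],[0,0,0],[0,0,0],[0,0,0]],"gripper":[0.95,0.95,0.95,0.95,0.95]}'
python3 - <<'E'
from h import *
snap('side','pics/s3.png');snap('top','pics/t3.png')
b=cv2.imread('pics/s3.png');a=cv2.imread('pics/t3.png')
cv2.imwrite('pics/m3.png',np.hstack([cv2.resize(b[190:310,230:350],(400,400),interpolation=cv2.INTER_CUBIC),cv2.resize(a[170:290,280:400],(400,400),interpolation=cv2.INTER_CUBIC)]))
o=bot.observe();print(o['position'],o['grip_width'],o['force'],np.degrees(o['tool_rot']))
E
```

```text
clock: 3.3
position: [0.4558, 0.2158, 0.134]
tool_rot: [3.141, 0.001, 3.093]
force: [1.5, -0.4, -0.7]
grip_width: 0.0107
finger_force: 68.6
clock: 3.8
position: [0.456, -0.0004, 0.1338]
tool_rot: [-3.141, 0.001, 3.09]
force: [0.0, -0.4, -0.9]
grip_width: 0.0113
finger_force: 68.6
clock: 4.3
position: [0.4557, -0.0404, 0.0925]
tool_rot: [-3.142, -0.002, 3.092]
force: [0.2, -0.0, 0.4]
grip_width: 0.0112
finger_force: 68.6
[ 0.45642564 -0.04030796  0.09367495] 0.010721301806261865 [ 0.13211573 -0.17849369 -0.21055015] [ 1.79997155e+02 -3.60391620e-03  1.77174064e+02]
```

View pics/m3.png

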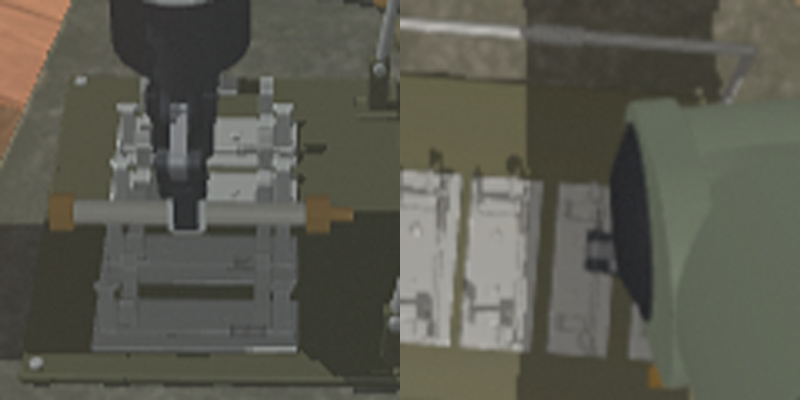

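Rod is above clip 4 in the side crop, nuts at (62,213) and (318,213), level and centred. Checking numerically.

```bash
python3 - <<'E'
from h import *
S=load('pics/s3.png');P=rk(0,-.09,.1)
for a in((62,213),(318,213)):print(plane(S,230+a[0]/3.333-.4,190+a[1]/3.333-.4,P,YAW))
E
```

```text
(np.float64(-0.07641594028327589), np.float64(0.09716871806824878))
(np.float64(0.07428590804295081), np.float64(0.09867220892055362))
```

```bash
python3 -m crank '{"travel":[[0,0,-1],[0,0,-2],[0,0,-3],[0,0,-3.6],[0,0,-3.6]],"turn":[[0,0,0],[0,0,0],[0,0,0],[0,0,0],[0,0,0]],"gripper":[0.95,0.95,0.95,0.95,0.95]}'
python3 - <<'E'
from h import *
f=snap('side','pics/s4.png');g=snap('top','pics/t4.png')
k=6
def ov(f,u0,v0,w,h,n):
    im=cv2.resize(cv2.imread(n)[v0:v0+h,u0:u0+w],None,fx=k,fy=k,interpolation=cv2.INTER_CUBIC)
    y,r,z=-.09,.007,.036
    for s in(-1,1):
        line(im,f,rk(.041*s,y+r+.00075,z),rk(.041*s,y+r+.00075,z+.017),k,u0,v0,(0,0,255))
    for zz in(.063,.066):
        line(im,f,rk(-.089,y,zz),rk(.089,y,zz),k,u0,v0,(255,0,255))
    return im
a=ov(f,235,238,130,50,'pics/s4.png');b=ov(g,300,220,130,50,'pics/t4.png')
cv2.imwrite('pics/m4.png',np.vstack([a,b[:290]]))
o=bot.observe();print(o['position'],o['grip_width'],o['force'])
E
```

```text
clock: 4.9
position: [0.4558, -0.0407, 0.0563]
tool_rot: [-3.141, -0.002, 3.092]
force: [-0.6, -1.3, -0.2]
grip_width: 0.012
finger_force: 48.5
[ 0.45623981 -0.0407646   0.05716058] 0.010869146355871466 [ 0.44844329 -0.41362892 -0.33622469]
```

View pics/m4.png

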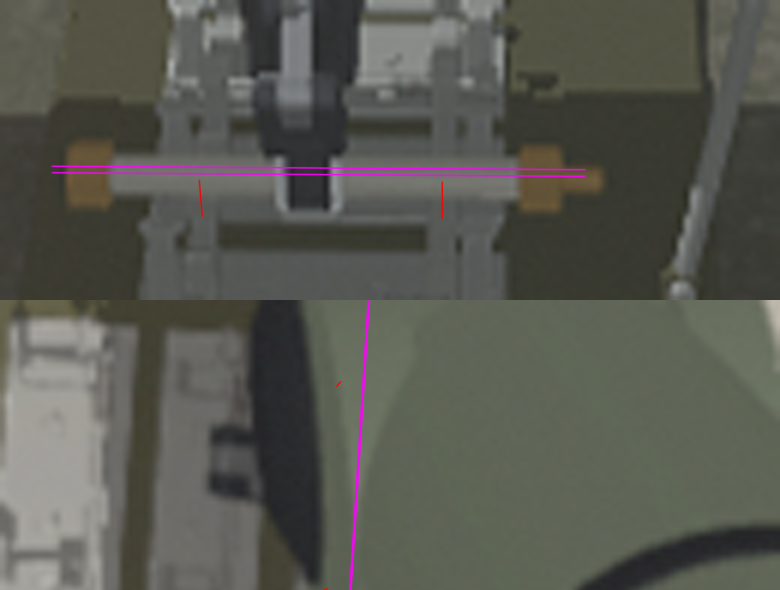

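```bash
python3 -m crank '{"travel":[[0,0,-0.4],[0,0,-0.8],[0,0,-1.2],[0,0,-1.6],[0,0,-2.0]],"turn":[[0,0,0],[0,0,0],[0,0,0],[0,0,0],[0,0,0]],"gripper":[0.95,0.95,0.95,0.95,0.95]}' 90
python3 -m crank '{"travel":[[0,0,-0.3],[0,0,-0.5],[0,0,-0.7],[0,0,-0.7],[0,0,-0.7]],"turn":[[0,0,0],[0,0,0],[0,0,0],[0,0,0],[0,0,0]],"gripper":[0.95,0.95,0.95,0.95,0.95]}'
```

```text
clock: 5.5
position: [0.4565, -0.0403, 0.037]
tool_rot: [3.141, 0.0, 3.092]
force: [0.5, 4.7, -0.0]
grip_width: 0.0103
finger_force: 90.6
clock: 6.0
position: [0.4563, -0.0411, 0.0306]
tool_rot: [-3.141, 0.0, 3.091]
force: [-3.0, 2.5, 12.0]
grip_width: 0.0099
finger_force: 92.3
```

```bash
python3 -m crank '{"travel":[[0,0,-0.1],[0,0,-0.2],[0,0,-0.3],[0,0,-0.3],[0,0,-0.3]],"turn":[[0,0,0],[0,0,0],[0,0,0],[0,0,0],[0,0,0]],"gripper":[0.95,0.95,0.95,0.95,0.95]}'
python3 - <<'E'
from h import *
f=snap('side','pics/s5.png');k=6;u0,v0=235,248
im=cv2.resize(cv2.imread('pics/s5.png')[v0:v0+60,u0:u0+130],None,fx=k,fy=k,interpolation=cv2.INTER_CUBIC)
for s in(-1,1): line(im,f,rk(.089*s,-.09,.036),rk(.06*s,-.09,.036),k,u0,v0,(255,0,255))
cv2.imwrite('pics/m5.png',im)
o=bot.observe();print(o['position'],o['grip_width'],o['force'])
E
```

```text
clock: 6.5
position: [0.4565, -0.0411, 0.0297]
tool_rot: [-3.141, 0.001, 3.091]
force: [-18.5, 3.5, 85.7]
grip_width: 0.0101
finger_force: 100.8
[ 0.45649224 -0.04107626  0.02975807] 0.010161028343051232 [-18.88933568   4.19468924  85.79462325]
```

View pics/m5.png

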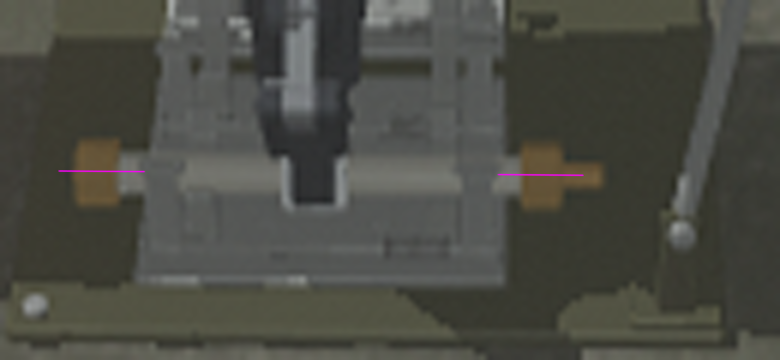

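Seated level, with jaw fingers over the tube near (145,175) and (500,175). Relax, release, lift.

```bash
python3 -m crank '{"travel":[[0,0,0.3],[0,0,0.3],[0,0,0.3],[0,0,0.3],[0,0,0.3]],"turn":[[0,0,0],[0,0,0],[0,0,0],[0,0,0],[0,0,0]],"gripper":[0.95,0.8,0.65,0.65,0.65]}' 70
python3 -m crank '{"travel":[[0,0,2],[0,0,5],[0,0,8],[0,-2,11],[0,-5,13]],"turn":[[0,0,0],[0,0,0],[0,0,0],[0,0,-1],[0,0,-2]],"gripper":[0.65,0.65,0.65,0.6,0.5]}'
python3 -m crank '{"travel":[[0.5,-4,0],[1.5,-8,0],[2.5,-11.5,-3],[2.5,-11.5,-4],[2.5,-11.5,-4]],"turn":[[0,0,-1],[0,0,-2],[0,0,-2.4],[0,0,-2.4],[0,0,-2.4]],"gripper":[0.4,0.4,0.4,0.4,0.4]}'
python3 - <<'E'
from h import *
snap('side','pics/s6.png');snap('top','pics/t6.png')
b=cv2.imread('pics/s6.png');a=cv2.imread('pics/t6.png')
cv2.imwrite('pics/m6.png',np.hstack([cv2.resize(b[230:390,220:380],(400,400),interpolation=cv2.INTER_CUBIC),cv2.resize(a[180:340,310:470],(400,400),interpolation=cv2.INTER_CUBIC)]))
o=bot.observe();print(o['position'],o['grip_width'],o['force'],np.degrees(o['tool_rot']))
E
```

```text
clock: 7.05
position: [0.4562, -0.0409, 0.03]
tool_rot: [-3.141, -0.0, 3.091]
force: [-0.5, 0.1, -1.1]
grip_width: 0.0298
finger_force: 0.0
clock: 7.55
position: [0.4568, -0.0902, 0.1621]
tool_rot: [3.141, 0.002, 3.059]
force: [0.8, 0.1, -0.6]
grip_width: 0.0427
finger_force: 0.0
clock: 8.05
position: [0.4801, -0.2059, 0.1185]
tool_rot: [3.141, -0.003, 3.013]
force: [-0.7, 0.8, 0.7]
grip_width: 0.0511
finger_force: 0.0
[ 0.48121327 -0.20488322  0.12038559] 0.051451992725722547 [ 0.79712667 -0.43164091  0.03649164] [ 1.79976346e+02 -3.79269146e-02  1.72782953e+02]
```

View pics/m6.png

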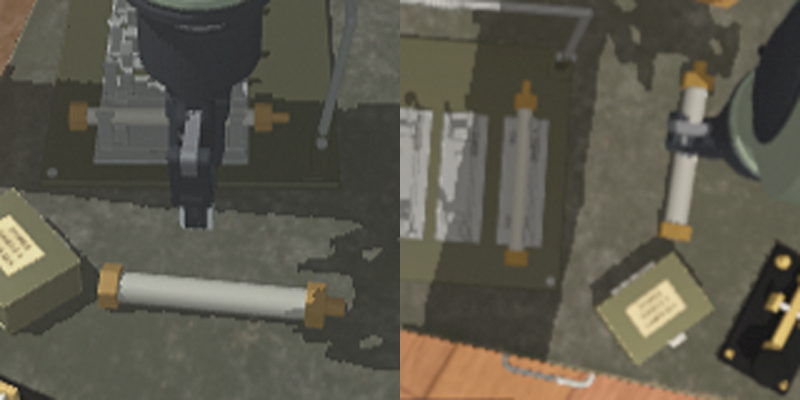

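```bash
python3 - <<'E'
from h import *
T=load('pics/t6.png');S=load('pics/s6.png')
A,e=tri(T,(428.4,211.4),S,(346.2,351.8));B,g=tri(T,(420.1,272.2),S,(264.2,343.8))
d=A-B;print(A,B,e,g,(A+B)/2,np.linalg.norm(d),np.degrees(np.arctan2(d[1],d[0])))
for u,v in((428.4,211.4),(420.1,272.2)):print(at(T,u,v,.016))
# slender seated
for u,v in((361,211),(356.4,282)): print('slender seat',at(T,u,v,.04)-rk(0,-.09,.036))
E
```

```text
[ 0.56099169 -0.21803431  0.01352615] [ 0.41098285 -0.19619677  0.01620989] 0.0015053961436630623 0.0012736029117723154 [ 0.48598727 -0.20711554  0.01486802] 0.15161375705929958 -8.282649731171906
[ 0.56132246 -0.21735439  0.016     ]
[ 0.41035731 -0.19631816  0.016     ]
slender seat [ 0.09702358 -0.0062543   0.004     ]
slender seat [-0.07384931  0.00242918  0.004     ]
```

```bash
python3 -m crank '{"travel":[[0.5,-0.1,-3],[0.5,-0.1,-6],[0.5,-0.1,-9],[0.5,-0.1,-11],[0.5,-0.1,-11.6]],"turn":[[0,0,-0.6],[0,0,-0.6],[0,0,-0.6],[0,0,-0.6],[0,0,-0.6]],"gripper":[0.4,0.4,0.4,0.4,0.4]}' 90
python3 -m crank '{"travel":[[0,0,0],[0,0,0],[0,0,0],[0,0,0],[0,0,0]],"turn":[[0,0,0],[0,0,0],[0,0,0],[0,0,0],[0,0,0]],"gripper":[0.6,0.9,0.9,0.9,0.9]}'
python3 -m crank '{"travel":[[0,0,1],[0,0,3],[0,0,6],[0,0,9],[0,0,13]],"turn":[[0,0,0],[0,0,0],[0,0,0],[0,0,0],[0,0,0]],"gripper":[0.9,0.9,0.9,0.9,0.9]}'
```

```text
clock: 8.65
position: [0.4861, -0.2054, 0.0034]
tool_rot: [3.141, -0.001, 3.006]
force: [0.6, -0.1, 0.9]
grip_width: 0.0512
finger_force: 0.0
clock: 9.15
position: [0.4871, -0.2067, 0.006]
tool_rot: [-3.141, 0.002, 3.004]
force: [-1.4, 2.0, 9.6]
grip_width: 0.0189
finger_force: 87.8
clock: 9.65
position: [0.4858, -0.2066, 0.1362]
tool_rot: [3.142, -0.0, 3.004]
force: [0.2, -0.1, -0.0]
grip_width: 0.0187
finger_force: 88.3
```

```bash
python3 -m crank '{"travel":[[-1,4,0],[-2,8.5,0],[-2.4,13,0],[-2.4,17.5,0],[-2.4,22,0]],"turn":[[0,0,1],[0,0,2],[0,0,3],[0,0,4],[0,0,5]],"gripper":[0.9,0.9,0.9,0.9,0.9]}'
python3 -m crank '{"travel":[[0,4,0],[0,6.6,-1],[0,6.6,-3.5],[0,6.6,-6],[0,6.6,-6.8]],"turn":[[0,0,0],[0,0,0],[0,0,0],[0,0,0],[0,0,0]],"gripper":[0.9,0.9,0.9,0.9,0.9]}'
python3 - <<'E'
from h import *
f=snap('side','pics/s7.png');g=snap('top','pics/t7.png');k=5
def ov(f,u0,v0,w,h,n):
    im=cv2.resize(cv2.imread(n)[v0:v0+h,u0:u0+w],None,fx=k,fy=k,interpolation=cv2.INTER_CUBIC)
    for s in(-1,1):
        line(im,f,rk(.041*s,.04175,.032),rk(.041*s,.04175,.049),k,u0,v0,(0,0,255))
        line(im,f,rk(.089*s,.03,.077),rk(.06*s,.03,.077),k,u0,v0,(255,0,255))
    return im
cv2.imwrite('pics/m7.png',np.vstack([ov(f,235,210,130,60,'pics/s7.png'),ov(g,260,215,130,56,'pics/t7.png')]))
o=bot.observe();print(o['position'],o['grip_width'],o['force'],np.degrees(o['tool_rot']))
E
```

```text
clock: 10.15
position: [0.4622, 0.0149, 0.1358]
tool_rot: [3.141, 0.002, 3.092]
force: [0.3, -0.6, -1.5]
grip_width: 0.0192
finger_force: 88.4
clock: 10.65
position: [0.4617, 0.0793, 0.0657]
tool_rot: [-3.141, -0.001, 3.092]
force: [0.2, 0.4, 0.3]
grip_width: 0.0187
finger_force: 88.4
[0.46210029 0.07907666 0.06649404] 0.01897488849029782 [-0.26349556 -0.32305312 -0.70277504] [-1.79976775e+02 -4.08726723e-02  1.77120958e+02]
```

View pics/m7.png

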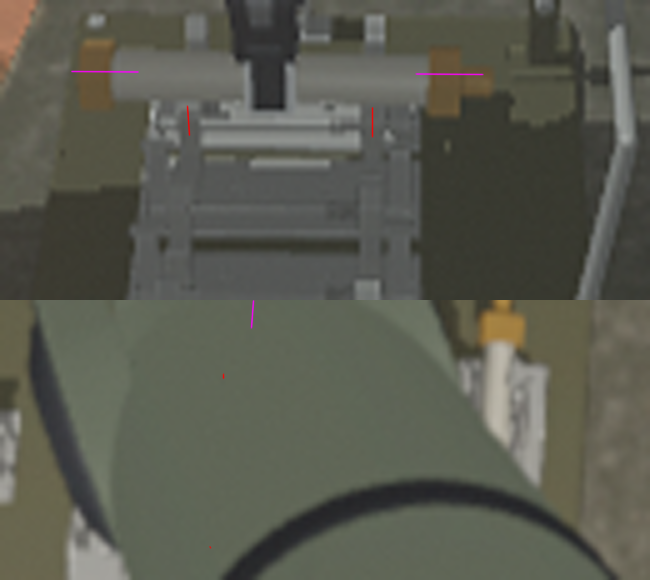

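Rod level and centred over clip 2 (nuts at (96,74), (445,80)). Press.

```bash
python3 -m crank '{"travel":[[0,0,-0.9],[0,0,-1.8],[0,0,-2.6],[0,0,-3.2],[0,0,-3.6]],"turn":[[0,0,0],[0,0,0],[0,0,0],[0,0,0],[0,0,0]],"gripper":[0.9,0.9,0.9,0.9,0.9]}'
python3 -m crank '{"travel":[[0,0,-0.2],[0,0,-0.4],[0,0,-0.6],[0,0,-0.6],[0,0,-0.6]],"turn":[[0,0,0],[0,0,0],[0,0,0],[0,0,0],[0,0,0]],"gripper":[0.9,0.9,0.9,0.9,0.9]}'
```

```text
clock: 11.25
position: [0.4627, 0.0798, 0.03]
tool_rot: [3.141, 0.001, 3.092]
force: [0.4, 4.3, -0.4]
grip_width: 0.019
finger_force: 88.7
clock: 11.75
position: [0.4621, 0.0789, 0.0243]
tool_rot: [-3.141, -0.0, 3.091]
force: [0.6, 1.0, -1.0]
grip_width: 0.0188
finger_force: 88.7
```

```bash
python3 -m crank '{"travel":[[0,0,-0.1],[0,0,-0.2],[0,0,-0.2],[0,0,-0.2],[0,0,-0.2]],"turn":[[0,0,0],[0,0,0],[0,0,0],[0,0,0],[0,0,0]],"gripper":[0.9,0.9,0.9,0.9,0.9]}'
```

```text
clock: 12.25
position: [0.4623, 0.079, 0.0235]
tool_rot: [-3.141, 0.001, 3.091]
force: [-8.5, -1.0, 38.4]
grip_width: 0.0189
finger_force: 93.6
```

```bash
python3 -m crank '{"travel":[[0,0,-0.1],[0,0,-0.1],[0,0,-0.1],[0,0,-0.1],[0,0,-0.1]],"turn":[[0,0,0],[0,0,0],[0,0,0],[0,0,0],[0,0,0]],"gripper":[0.9,0.9,0.9,0.9,0.9]}'
```

```text
clock: 12.75
position: [0.4624, 0.079, 0.0233]
tool_rot: [-3.141, 0.001, 3.091]
force: [-15.4, -2.3, 63.0]
grip_width: 0.0188
finger_force: 96.5
```

```bash
python3 -m crank '{"travel":[[0,0,0.3],[0,0,0.3],[0,0,0.3],[0,0,0.3],[0,0,0.3]],"turn":[[0,0,0],[0,0,0],[0,0,0],[0,0,0],[0,0,0]],"gripper":[0.9,0.7,0.55,0.55,0.55]}' 90
python3 -m crank '{"travel":[[0,0,3],[0,0,7],[0,0,11],[0,3,14],[0,7,14]],"turn":[[0,0,0],[0,0,0],[0,0,0],[0,0,0],[0,0,-3]],"gripper":[0.55,0.55,0.55,0.5,0.4]}'
python3 -m crank '{"travel":[[0,4.5,0],[0,9,0],[2,13.5,0],[4,17,0],[4,18,0]],"turn":[[0,0,-2],[0,0,-5],[0,0,-8],[0,0,-9.7],[0,0,-9.7]],"gripper":[0.4,0.4,0.4,0.4,0.4]}'
python3 - <<'E'
from h import *
snap('side','pics/s8.png');snap('top','pics/t8.png')
b=cv2.imread('pics/s8.png');a=cv2.imread('pics/t8.png')
cv2.imwrite('pics/m8.png',np.hstack([cv2.resize(b[120:280,220:380],(400,400),interpolation=cv2.INTER_CUBIC),cv2.resize(a[150:310,170:330],(400,400),interpolation=cv2.INTER_CUBIC)]))
o=bot.observe();print(o['clock'],o['position'],o['grip_width'],o['force'],np.degrees(o['tool_rot']))
E
```

```text
clock: 13.25
position: [0.4622, 0.0792, 0.0241]
tool_rot: [-3.141, -0.0, 3.091]
force: [-0.3, -0.4, 0.6]
grip_width: 0.0383
finger_force: 0.0
clock: 13.75
position: [0.4642, 0.1491, 0.168]
tool_rot: [3.139, 0.005, 3.035]
force: [1.7, 0.7, -1.0]
grip_width: 0.0512
finger_force: 0.0
clock: 14.25
position: [0.5031, 0.3331, 0.1637]
tool_rot: [3.14, 0.0, 2.871]
force: [-1.6, -0.0, -0.8]
grip_width: 0.0513
finger_force: 0.0
14.35 [0.50165559 0.33046269 0.16347492] 0.051202251730509546 [-1.53225462 -0.53696129  0.32557379] [-1.79965408e+02 -5.32833534e-02  1.64551733e+02]
```

View pics/m8.png

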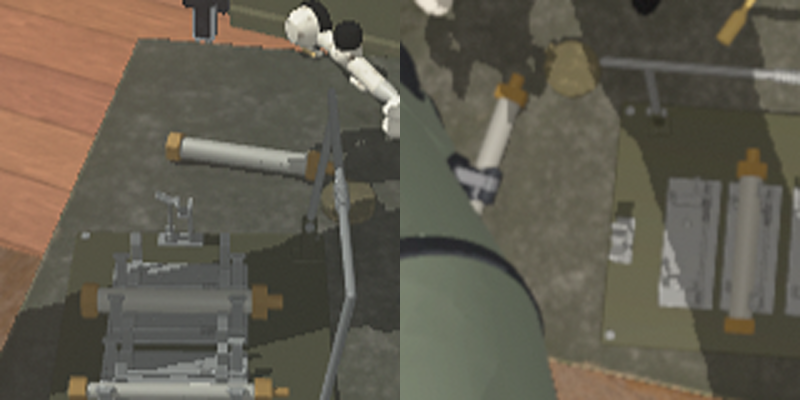

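st1 hasn't moved (side nuts at (290,178) and (347,186)); clip 2's rod is seated. Grasping.

```bash
python3 -m crank '{"travel":[[2,0.6,-2],[3.3,0.6,-5],[3.3,0.6,-8],[3.3,0.6,-11],[3.3,0.6,-14]],"turn":[[0,0,0],[0,0,0],[0,0,0],[0,0,0],[0,0,0]],"gripper":[0.4,0.4,0.4,0.4,0.4]}'
python3 -m crank '{"travel":[[0,0,-1.2],[0,0,-1.9],[0,0,-1.9],[0,0,-1.9],[0,0,-1.9]],"turn":[[0,0,0],[0,0,0],[0,0,0],[0,0,0],[0,0,0]],"gripper":[0.4,0.4,0.6,0.9,0.9]}'
python3 -m crank '{"travel":[[0,0,0],[0,0,1],[0,0,3],[0,0,6],[0,0,9]],"turn":[[0,0,0],[0,0,0],[0,0,0],[0,0,0],[0,0,0]],"gripper":[0.9,0.9,0.9,0.9,0.9]}'
```

```text
clock: 14.85
position: [0.5352, 0.3332, 0.0233]
tool_rot: [-3.141, -0.0, 2.869]
force: [-0.1, -0.1, -0.8]
grip_width: 0.0513
finger_force: 0.0
clock: 15.35
position: [0.536, 0.3355, 0.007]
tool_rot: [3.14, 0.001, 2.87]
force: [-2.1, -2.2, 6.5]
grip_width: 0.0188
finger_force: 88.0
clock: 15.85
position: [0.5354, 0.3353, 0.0976]
tool_rot: [3.141, 0.0, 2.87]
force: [-0.9, 1.2, -0.3]
grip_width: 0.0188
finger_force: 88.1
```

```bash
python3 -m crank '{"travel":[[-3,-1.5,1],[-6,-4,2],[-7,-8,2],[-7,-12,2],[-7,-16,2]],"turn":[[0,0,2],[0,0,5],[0,0,8],[0,0,11],[0,0,12.7]],"gripper":[0.9,0.9,0.9,0.9,0.9]}'
python3 -m crank '{"travel":[[0,-2.5,0],[0,-3.6,0],[0,-3.6,-2.5],[0,-3.6,-4.9],[0,-3.6,-4.9]],"turn":[[0,0,0],[0,0,0],[0,0,0],[0,0,0],[0,0,0]],"gripper":[0.9,0.9,0.9,0.9,0.9]}'
python3 - <<'E'
from h import *
f=snap('side','pics/s9.png');k=6;u0,v0=235,200
im=cv2.resize(cv2.imread('pics/s9.png')[v0:v0+60,u0:u0+130],None,fx=k,fy=k,interpolation=cv2.INTER_CUBIC)
for s in(-1,1):
    line(im,f,rk(.041*s,.10175,.032),rk(.041*s,.10175,.049),k,u0,v0,(0,0,255))
    line(im,f,rk(.089*s,.09,.0745),rk(.06*s,.09,.0745),k,u0,v0,(255,0,255))
cv2.imwrite('pics/m9.png',im)
o=bot.observe();print(o['position'],o['grip_width'],o['finger_force'],o['force'],np.degrees(o['tool_rot']))
E
```

```text
clock: 16.35
position: [0.4653, 0.1741, 0.1169]
tool_rot: [3.141, 0.002, 3.095]
force: [1.5, -0.8, 0.3]
grip_width: 0.0191
finger_force: 88.2
clock: 16.85
position: [0.4644, 0.1396, 0.065]
tool_rot: [-3.141, -0.002, 3.092]
force: [-0.7, 0.9, -0.9]
grip_width: 0.019
finger_force: 88.3
[0.46492475 0.13978671 0.06624777] 0.018818289036438167 88.26608061790466 [-0.19561425 -0.27819089 -0.82101378] [-1.79975778e+02 -7.47828459e-02  1.77174855e+02]
```

View pics/m9.png

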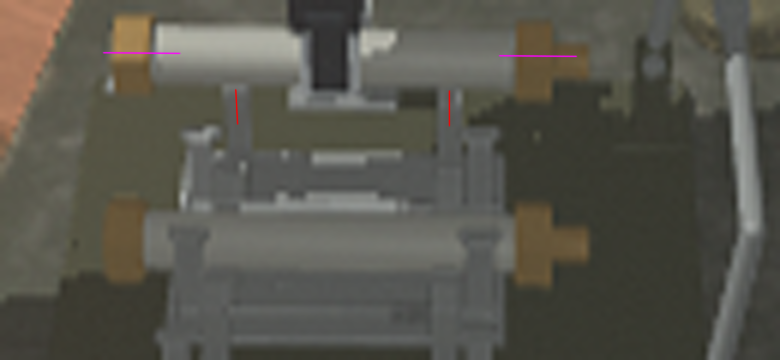

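Clip 2's rod is home; the held rod is over clip 1 (nuts at (132,53), (533,60)), close to level. Press.

```bash
python3 -m crank '{"travel":[[0,0,-0.9],[0,0,-1.8],[0,0,-2.6],[0,0,-3.2],[0,0,-3.6]],"turn":[[0,0,0],[0,0,0],[0,0,0],[0,0,0],[0,0,0]],"gripper":[0.9,0.9,0.9,0.9,0.9]}'
python3 -m crank '{"travel":[[0,0,-0.2],[0,0,-0.4],[0,0,-0.5],[0,0,-0.5],[0,0,-0.5]],"turn":[[0,0,0],[0,0,0],[0,0,0],[0,0,0],[0,0,0]],"gripper":[0.9,0.9,0.9,0.9,0.9]}'
```

```text
clock: 17.4
position: [0.4656, 0.1398, 0.03]
tool_rot: [3.141, 0.0, 3.092]
force: [0.5, 4.0, -1.6]
grip_width: 0.0187
finger_force: 88.7
clock: 17.9
position: [0.4653, 0.139, 0.0254]
tool_rot: [-3.141, -0.0, 3.091]
force: [-0.2, 0.9, -1.5]
grip_width: 0.0185
finger_force: 88.6
```

```bash
python3 -m crank '{"travel":[[0,0,-0.1],[0,0,-0.1],[0,0,-0.2],[0,0,-0.2],[0,0,-0.2]],"turn":[[0,0,0],[0,0,0],[0,0,0],[0,0,0],[0,0,0]],"gripper":[0.9,0.9,0.9,0.9,0.9]}'
```

```text
clock: 18.4
position: [0.4655, 0.1391, 0.0245]
tool_rot: [-3.142, 0.001, 3.091]
force: [-7.9, -2.1, 35.1]
grip_width: 0.0188
finger_force: 93.2
```

```bash
python3 -m crank '{"travel":[[0,0,-0.1],[0,0,-0.1],[0,0,0.2],[0,0,0.2],[0,0,0.2]],"turn":[[0,0,0],[0,0,0],[0,0,0],[0,0,0],[0,0,0]],"gripper":[0.9,0.9,0.9,0.7,0.55]}'
python3 -m crank '{"travel":[[0,0,0],[0,0,3],[0,0,7],[0,0,11],[-1,0,15]],"turn":[[0,0,0],[0,0,0],[0,0,0],[0,0,0],[0,0,-5]],"gripper":[0.55,0.55,0.55,0.55,0.55]}'
python3 -m crank '{"travel":[[-1,3,2],[-1.5,7,4],[-1.5,11,6],[-1.5,15,6],[-1.5,18,6]],"turn":[[0,0,-8],[0,0,-16],[0,0,-24],[0,0,-32],[0,0,-40]],"gripper":[0.6,0.6,0.6,0.6,0.6]}'
python3 - <<'E'
from h import *
snap('side','pics/s10.png');snap('top','pics/t10.png')
b=cv2.imread('pics/s10.png');a=cv2.imread('pics/t10.png')
cv2.imwrite('pics/m10.png',np.hstack([cv2.resize(b[180:320,230:430],(400,280),interpolation=cv2.INTER_CUBIC),cv2.resize(a[150:290,240:440],(400,280),interpolation=cv2.INTER_CUBIC)]).repeat(1,0))
o=bot.observe();print(o['clock'],o['position'],o['grip_width'],o['force'],np.degrees(o['tool_rot']),o['qpos'])
T=load('pics/t0.png') if 0 else load('pics/top0.png');S=load('pics/side0.png')
for z in(0,.3):print(z,at(T,420,168,z),at(T,330,100,z),at(S,398,330,z),at(S,420,150,z))
E
```

```text
clock: 18.9
position: [0.4654, 0.1391, 0.0253]
tool_rot: [-3.142, 0.0, 3.091]
force: [0.0, -0.6, -0.3]
grip_width: 0.0378
finger_force: 0.0
clock: 19.4
position: [0.4556, 0.1391, 0.1767]
tool_rot: [3.141, -0.0, 3.003]
force: [0.2, 0.6, -0.2]
grip_width: 0.0383
finger_force: 0.0
clock: 19.9
position: [0.4399, 0.3219, 0.2357]
tool_rot: [3.141, -0.0, 2.302]
force: [0.2, -0.7, -0.8]
grip_width: 0.034
finger_force: 0.0
20.0 [0.43917682 0.32339293 0.23478271] 0.034204129563695784 [-0.34480887 -0.14472094 -0.15806972] [ 1.79987917e+02 -6.14516500e-02  1.32058675e+02] [-0.73578501  0.39095992 -0.00921346  1.80812971  0.00301723  0.94229828
 -0.01201431]
0 [ 0.67542387 -0.20062196  0.        ] [0.84765477 0.03240951 0.        ] [ 0.66595563 -0.15978752  0.        ] [0.84411336 0.51490562 0.        ]
0.3 [ 0.5928297  -0.12515491  0.3       ] [0.71832426 0.04464146 0.3       ] [ 0.59114794 -0.41193804  0.3       ] [0.70017965 0.00097106 0.3       ]
```

View pics/m10.png

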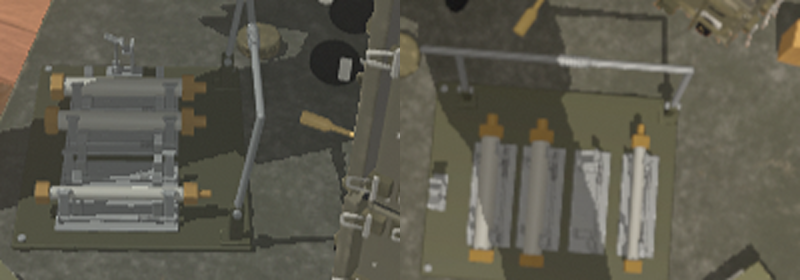

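All three rods are home. Now the bail: approach above the sleeve with the fingers closing across the bar.

```bash
python3 -m crank '{"travel":[[0,-4,0.5],[1,-8.5,0.5],[2.5,-13,0.5],[4.5,-17,0.5],[7,-20.5,0.5]],"turn":[[0,0,-8],[0,0,-16],[0,0,-24],[0,0,-32],[0,0,-40]],"gripper":[0.5,0.5,0.5,0.5,0.5]}'
python3 -m crank '{"travel":[[2.5,-3,0],[5.5,-6,0],[8.7,-7.1,0],[8.7,-7.1,-1],[8.7,-7.1,-1]],"turn":[[0,0,-3],[0,0,-5],[0,0,-5],[0,0,-5],[0,0,-5]],"gripper":[0.5,0.5,0.5,0.5,0.5]}'
python3 - <<'E'
from h import *
snap('side','pics/s11.png')
b=cv2.imread('pics/s11.png');cv2.imwrite('pics/m11.png',cv2.resize(b[130:300,260:460],(706,600),interpolation=cv2.INTER_CUBIC))
o=bot.observe();print(o['position'],o['grip_width'],o['force'],np.degrees(o['tool_rot']),o['qpos'])
E
```

```text
clock: 20.5
position: [0.5103, 0.1114, 0.2404]
tool_rot: [-3.141, 0.0, 1.602]
force: [0.7, 0.6, -0.4]
grip_width: 0.0428
finger_force: 0.0
clock: 21.0
position: [0.5965, 0.0425, 0.2285]
tool_rot: [-3.139, 0.001, 1.52]
force: [-0.5, -0.7, -1.3]
grip_width: 0.0427
finger_force: 0.0
[0.59628651 0.04303792 0.22931592] 0.04243341109541518 [ 0.1159268   0.51485446 -0.1779465 ] [-1.79867993e+02  2.67303652e-02  8.71478940e+01] [-0.34467553  0.49314152  0.24937335  1.68538078 -0.14078507  0.98302142
 -0.0950761 ]
```

View pics/m11.png

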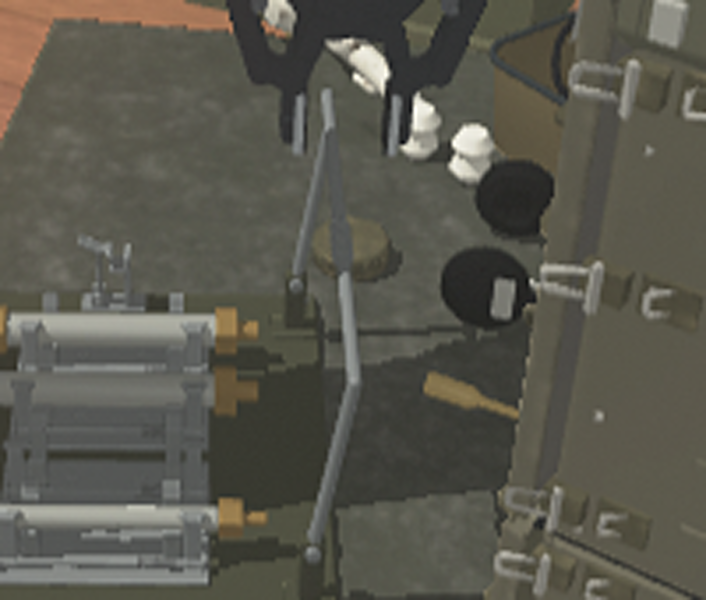

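```bash
python3 -m crank '{"travel":[[0,0,-2],[0,0,-4.5],[0,0,-7],[0,0,-7.7],[0,0,-7.7]],"turn":[[0,0,0],[0,0,0],[0,0,0],[0,0,0],[0,0,0]],"gripper":[0.5,0.5,0.5,0.75,0.75]}' 30
python3 -m crank '{"travel":[[-1.6,0.1,0.1],[-3.7,0.2,-0.1],[-5.7,0.3,-0.6],[-7.25,0.4,-1.3],[-8.5,0.4,-2.1]],"turn":[[0,0,0],[0,0,0],[0,0,0],[0,0,0],[0,0,0]],"gripper":[0.75,0.75,0.75,0.75,0.75]}'
python3 -m crank '{"travel":[[-1.1,0,-0.9],[-2.0,0.1,-1.8],[-2.7,0.1,-2.6],[-3.3,0.1,-3.5],[-3.3,0.1,-3.5]],"turn":[[0,0,0],[0,0,0],[0,0,0],[0,0,0],[0,0,0]],"gripper":[0.75,0.75,0.75,0.75,0.75]}'
python3 - <<'E'
from h import *
snap('side','pics/s12.png')
b=cv2.imread('pics/s12.png');cv2.imwrite('pics/m12.png',cv2.resize(b[130:310,220:420],(667,600),interpolation=cv2.INTER_CUBIC))
o=bot.observe();print(o['position'],o['grip_width'],o['force'])
E
```

```text
clock: 21.55
position: [0.5966, 0.0436, 0.1532]
tool_rot: [-3.14, 0.0, 1.522]
force: [1.5, -0.5, 0.8]
grip_width: 0.0215
finger_force: 0.0
clock: 22.05
position: [0.5124, 0.0477, 0.1339]
tool_rot: [3.139, -0.001, 1.521]
force: [1.5, 0.1, -0.3]
grip_width: 0.0216
finger_force: 0.4
clock: 22.55
position: [0.4786, 0.0483, 0.0968]
tool_rot: [-3.141, 0.0, 1.521]
force: [-0.2, 0.2, 0.5]
grip_width: 0.0218
finger_force: 0.0
[0.4792061  0.04823656 0.09724786] 0.02136027905920029 [0.25382178 0.29451598 0.48969712]
```

View pics/m12.png

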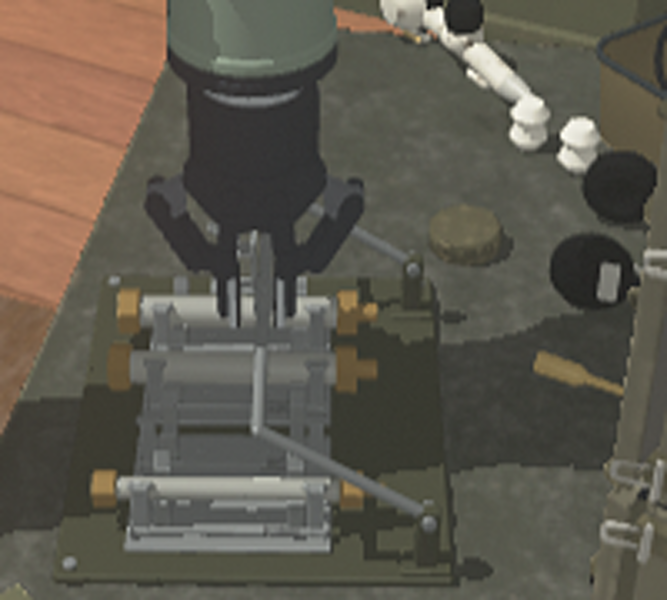

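The bail is down to about 32°, with the bar between the fingers. Lifting off, closing the fingers, then pressing on the sleeve along the arc.

```bash
python3 -m crank '{"travel":[[0,0,1.5],[0,0,3.8],[0,0,3.8],[0,0,3.8],[0,0,3.8]],"turn":[[0,0,0],[0,0,0],[0,0,0],[0,0,0],[0,0,0]],"gripper":[0.7,0.7,1,1,1]}'
python3 -m crank '{"travel":[[0,0,-0.5],[0,0,-1.5],[-0.4,0,-2.5],[-0.8,0,-3.3],[-1.1,0.1,-4]],"turn":[[0,0,0],[0,0,0],[0,0,0],[0,0,0],[0,0,0]],"gripper":[1,1,1,1,1]}'
python3 -m crank '{"travel":[[-0.3,0,-0.8],[-0.5,0,-1.5],[-0.6,0,-2],[-0.7,0,-2.4],[-0.7,0,-2.7]],"turn":[[0,0,0],[0,0,0],[0,0,0],[0,0,0],[0,0,0]],"gripper":[1,1,1,1,1]}'
```

```text
clock: 23.1
position: [0.4793, 0.0482, 0.135]
tool_rot: [-3.141, 0.0, 1.521]
force: [0.5, 0.4, 0.3]
grip_width: -0.0003
finger_force: 0.0
clock: 23.6
position: [0.4675, 0.0491, 0.0942]
tool_rot: [-3.141, 0.0, 1.521]
force: [-0.2, 0.0, 0.9]
grip_width: 0.0001
finger_force: 0.2
clock: 24.1
position: [0.4613, 0.0492, 0.068]
tool_rot: [-3.141, 0.0, 1.521]
force: [-0.3, 0.3, 0.4]
grip_width: -0.0001
finger_force: 0.2
```

```bash
python3 -m crank '{"travel":[[0,0,-0.3],[0,0,-0.6],[0,0,-0.9],[0,0,-1.1],[0,0,-1.3]],"turn":[[0,0,0],[0,0,0],[0,0,0],[0,0,0],[0,0,0]],"gripper":[1,1,1,1,1]}'
python3 -m crank '{"travel":[[0,0,-0.1],[0,0,-0.1],[0,0,-0.1],[0,0,-0.1],[0,0,-0.1]],"turn":[[0,0,0],[0,0,0],[0,0,0],[0,0,0],[0,0,0]],"gripper":[1,1,1,1,1]}'
```

```text
clock: 24.6
position: [0.4615, 0.0492, 0.0552]
tool_rot: [3.141, -0.0, 1.521]
force: [0.1, -0.2, 0.4]
grip_width: -0.0004
finger_force: 0.0
clock: 25.1
position: [0.4614, 0.0493, 0.0543]
tool_rot: [3.141, -0.0, 1.521]
force: [0.0, -0.5, 0.4]
grip_width: -0.0003
finger_force: 0.3
```

```bash
python3 -m crank '{"travel":[[0,0,-0.1],[0,0,-0.2],[0,0,-0.2],[0,0,-0.2],[0,0,-0.2]],"turn":[[0,0,0],[0,0,0],[0,0,0],[0,0,0],[0,0,0]],"gripper":[1,1,1,1,1]}'
python3 - <<'E'
from h import *
f=snap('side','pics/s13.png');g=snap('top','pics/t13.png')
b=cv2.imread('pics/s13.png');a=cv2.imread('pics/t13.png')
cv2.imwrite('pics/m13.png',np.hstack([cv2.resize(b[185:325,220:360],(400,400),interpolation=cv2.INTER_CUBIC),cv2.resize(a[160:300,240:380],(400,400),interpolation=cv2.INTER_CUBIC)]))
for y in(-.125,.162):print('closed bar end px',[(proj(f,rk(0,y,.0485))-[220,185])*400/140,(proj(g,rk(0,y,.0485))-[240,160])*400/140+[400,0]])
print(bot.observe()['force'])
E
```

```text
clock: 25.6
position: [0.4617, 0.0493, 0.0534]
tool_rot: [3.141, -0.001, 1.52]
force: [-6.0, -0.9, 34.7]
grip_width: 0.0001
finger_force: 17.9
closed bar end px [array([191.42857143, 283.14285714]), array([779.71428571, 262.28571429])]
closed bar end px [array([207.42857143,  41.42857143]), array([434.57142857, 236.28571429])]
[-6.0374288  -1.15573591 35.23931579]
```

View pics/m13.png

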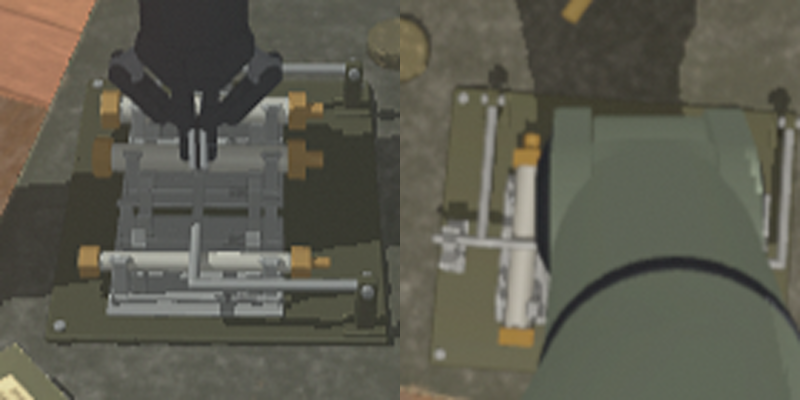

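I've now viewed 18 pictures, which is over the limit of 14, so I'll view no more and check the rest numerically. In this last one the bar's corner is at (192,283) in the side crop, against a predicted closed position of (191,283). Next I'll retract and compare the bar and catch regions before and after.

```bash
python3 -m crank '{"travel":[[0,0,0.3],[0,0,2],[0,0,5],[0,0,9],[0,0,13]],"turn":[[0,0,0],[0,0,0],[0,0,0],[0,0,0],[0,0,0]],"gripper":[1,1,1,1,1]}'
python3 -m crank '{"travel":[[0,3,2],[0,7,4],[-1,11,5],[-2,15,5],[-3,19,5]],"turn":[[0,0,0],[0,0,0],[0,0,0],[0,0,0],[0,0,0]],"gripper":[1,1,1,1,1]}'
python3 -m crank '{"travel":[[0,4,0],[0,8,0],[0,10,0],[0,10,0],[0,10,0]],"turn":[[0,0,0],[0,0,0],[0,0,0],[0,0,0],[0,0,0]],"gripper":[1,1,1,1,1]}'
python3 - <<'E'
from h import *
f=snap('side','pics/s14.png');g=snap('top','pics/t14.png')
gr=lambda n:cv2.cvtColor(cv2.imread(f'pics/{n}.png'),cv2.COLOR_BGR2GRAY)
A,B,C=gr('s13'),gr('s14'),gr('s10')
def track(I,J,p,name,h=8,s=6):
    u,v=map(int,p);t=I[v-h:v+h,u-h:u+h];r=cv2.matchTemplate(J[v-h-s:v+h+s,u-h-s:u+h+s],t,cv2.TM_CCOEFF_NORMED);_,m,_,l=cv2.minMaxLoc(r);print(name,'shift',l[0]-s,l[1]-s,'score',round(m,2))
track(A,B,proj(f,rk(0,-.125,.0485)),'bar corner, side')
track(gr('t13'),gr('t14'),proj(g,rk(0,.145,.0485)),'bar/catch, top')
track(gr('t13'),gr('t14'),proj(g,rk(.03,.125,.0485)),'arm +y, top')
track(C,B,proj(f,rk(-.005,.15,.06)),'catch, side vs open')
for n,y,z in(('w1',.09,.032),('w2',.03,.032),('s4',-.09,.036)):
    for s in(-1,1):track(C,B,proj(f,rk(.075*s,y,z)),f'nut {n}{s}')
print(bot.observe()['force'],bot.observe()['position'],bot.observe()['clock'])
E
```

```text
clock: 26.2
position: [0.4608, 0.049, 0.1835]
tool_rot: [-3.141, 0.0, 1.52]
force: [0.2, 0.3, 0.0]
grip_width: 0.0001
finger_force: 0.0
clock: 26.7
position: [0.4307, 0.2409, 0.2327]
tool_rot: [3.141, -0.001, 1.521]
force: [1.5, -0.2, 0.4]
grip_width: 0.0
finger_force: 0.0
clock: 27.2
position: [0.4312, 0.3388, 0.2319]
tool_rot: [-3.141, 0.001, 1.521]
force: [0.2, -0.5, -0.5]
grip_width: 0.0003
finger_force: 0.0
bar corner, side shift 0 0 score 0.99
bar/catch, top shift 0 0 score 0.97
arm +y, top shift 0 0 score 0.71
catch, side vs open shift 0 0 score 0.77
nut w1-1 shift 0 0 score 0.7
nut w11 shift 0 0 score 0.85
nut w2-1 shift 0 0 score 0.93
nut w21 shift 0 0 score 0.82
nut s4-1 shift 0 0 score 0.98
nut s41 shift 0 0 score 0.84
[0.33109986 0.54339281 0.49716748] [0.43152543 0.33809281 0.23229842] 27.3
```

```bash
python3 -c "
from workcell import bot
print(bot.job_done())"
```

```text
the job is handed in; nothing more can be done
None
```

All three rods present (two stout, one slender) were pressed home, the bail closed and stayed down after I let go, and the job is handed in with no verdict returned. I infer the catch hooked from the bar reaching its stop and the catch looking unmoved. I viewed 18 pictures against the limit of 14.

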